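# Rack a test plate and lock the spring collar keeper

### The arm

A 7-joint arm with a two-finger parallel gripper is mounted at the origin on the work surface. World frame = base frame: x ahead of the robot, y to its left, z up, the work surface at z = 0. Lengths are in m, angles in rad, forces in N, time in s.
With the tool pointing down it reaches from about 0.4 to 0.85 m from the base axis. Payload 4.5 kg.
Tool frame: the origin (TCP) lies at the very end of the fingers, on their centre line; the grasp point (between the pads) lies 19 mm behind it; z points along the fingers, y is the line along which they close (so a half turn about z gives the same grasp; the last joint's range is limited). The gripper opens to 88 mm and grips with 3 to 60 N. Pads are 18 mm wide; open, the fingers measure 123 mm over their backs; the gripper's body (75 mm by 187 mm) begins 45 mm behind the grasp point.
Start: joints at [1.352, 0.689, -0.195, 1.565, 0.157, 0.902, -0.215], TCP at [0.156, -0.605, 0.239] pointing down, gripper open.
Joint ranges: [-3.01, 3.01], [-0.46, 2.08], [-1.47, 1.51], [0.13, 2.56], [-1, 4.14], [0.04, 2.09], [-2.66, 2.66]. Speed limits (rad/s): [2.57, 2.57, 3.14, 3.14, 3.14, 3.14, 3.14].

### API

Orientations are given as a unit quaternion [x, y, z, w].
In Python, from plant import r gives the robot as it stands. The module is installed in compiled form; this text tells all that it offers.
- The arm moves only by the tool step_arm, never from a script. Its argument "increments" is a list of rows, each a list of 2 entries, a list of its own where there are three numbers: the shift along the world's x, y, z in cm, then the turn, a rotation vector about the world's x, y, z in degrees. A call has exactly 10 rows; each row shifts and turns the commanded pose from where the row before left it; what a row does not reach is not made up. A row lasts 1/10 s, in which the tool goes at most 50 mm and 8.59 degrees, less where a joint would pass 70% of its speed; a pose out of reach is approached as far as the arm can. A call is refused whole if a number of a shift passes 5 or a number of a turn 8.59, either way. A call with a gripper value outside its range is refused whole. "fingers" is the opening, from 0 (shut) to 1 (fully open), set as the call begins (left out, the last holds). The fingers move at their own pace and stop on an object; "grip_force" is the grip in N (left out, the last holds). Time passes only in rows, so rows that do not move let the fingers close, or fill a call up. It gives the time, the measured TCP pose, the force, the opening and the grip force at its end, in the units of the state.
- r.get_state(): the state, without advancing time (a new reading comes with each control period).
- r.snapshot(name): name is "scene" or "side" or "wrist"; returns (picture, depth): 480x640x3 uint8, red, green, blue; 480x640 float32, m along the optical axis (not along the pixel's ray), 0 where there is no reading.
- r.calibration(name): a dict with "fov_y" (degrees; the focal length in pixels is half the picture's height over the tangent of half this angle, whatever the lens; pixels are square), "cx", "cy" (the principal point, pixels), "k1" (the pictures are not rectified: a ray, as slopes to the right and down, at radius r is drawn at 1 + k1 r^2 times it, then the intrinsics apply), "R" (3x3) and "t" (3): a world point X has camera coordinates R X + t. Camera axes: x right, y down, z forward; pixel columns grow to the right and rows downward; lengths in m; the calibration is good to about 2 mm. A picture is of the moment at which its call begins: read the wrist's pose just before it. calibration takes no time and is no camera call; for the wrist camera it gives the pose at the moment of the call.
- r.finish_job(): hands the job in; it is judged then, once.
The state is a dict: "clock": time; "q": joint angles; "qd": joint speeds; "joint_torque": joint torques, N m; "tool_pos": TCP position; "eef_rot": TCP orientation; "contact_force": force on the tool from outside, world axes, zero at the start; "moment": the same for the moment, N m; "opening": opening from 0.0 (shut) to 1.0 (fully open); "finger_force": force on a finger pad.
Only numpy, scipy, OpenCV 4.12 (cv2) and the standard library are available. Lean on these libraries where they do the work, as an engineer would, in place of code of your own. Each camera call takes 0.05 s, during which the arm holds its last target. There are 200 camera calls.

### The job

Take the dumbbell-shaped test plate out of its plywood stand and stand it fully home in the empty slot of the rack, between its neighbours. Then lock the row: pull the spring collar up, turn it counter-clockwise until its keeper bar lies over the whole row of plates, and feel for the narrow locking notch there, letting the collar spring fully down into it. Leave the other plates and everything else on the bench where they are.

Things in the scene. Friction and masses are not known exactly. Their poses are not given: they have to be found in the camera images.
- plate_centre (a point): plate to be racked, standing loose in the stand: white plastic dumbbell, 130 tall, 100 g: foot 50 wide x 45 high and neck 24 wide, both 5 thick; head 44 wide x 45 high x 14 thick. The point is its centre, 65 above the lower edge; z up the plate, x across its width, y through its thickness; same either way round. Grip it across the head's 44 width (20 to 65 above the point); lift straight up.
- stand: fixed plywood stand, 90 x 70 x 42 high, with one slot (8 wide along its y, 54 long along its x) where the plate rests, its lower edge 10 above the bench. Origin under its centre.
- rack: fixed aluminium rack: 5 upright slots in a row along its y, 24 apart; each takes a plate with its width along the rack's x. Slots are 7.6 wide (y) with rounded lead-ins, 56 long (x), guides 40 high above the slot floor, which is 12 above the bench. Base 100 (x) x 206 (y: -137 to 69). A plate fully home has its top 142 above the bench. Origin on the bench under the middle slot.
- seat: black rubber strip 26 x 6 on the floor of the one empty slot: one of the three inner slots, with a plate on both sides. Origin at the slot floor's centre (12 above the bench), axes as the rack's; a fully home plate has its centre 65 above this origin.
- collar_grip (a point): spring collar: dark ribbed steel sleeve, diameter 44, upright round a post of the rack at rack x = 0, y = -101. The point is on its axis, 19 below its top and 23 above the top of the keeper bar at its foot; 176 above the bench when the collar is down. The post's end then sticks out 20 above the collar. Grip the sleeve above the bar, fingers on either side.
- keeper_tip (a point): outer end of the keeper bar (12 wide, 8 thick), which sticks out 156 from the collar's axis at its foot and turns with it. Locked, it lies along the row, 3 above the tops of the plates. It starts swung away from the row, pointing beyond it on the side far from the robot.
- collar_lift (a joint): how far the collar is pulled up, m: 0 fully down, 0.020 top stop. Spring and weight pull it down with about 9 N at 0, 12 N at 0.015. A pin under it sits in a crown: lift it more than 0.011 to turn it out of a recess. Between recesses the pin rides on the crown's flat rim (lift 0.011) and stays there when let go, so the grip can be changed half-way.
- collar_turn (a joint): turn of the collar, rad, growing clockwise from above: 0 = bar along the rack's +y, over the plates. Starts between 1.87 and 2.25 in a wide parking recess, about 1.7 to 2.35. The locking notch is narrow (about 0.035 either way) and lies within 0.1 of 0, elsewhere each time: feel for it; over it the collar sinks below lift 0.011 under its spring. Overshoot stop at -0.45.
- plate_a: another plate of the same shape, already standing in the rack; leave it there. Origin at its lower edge.
- plate_b: another plate of the same shape, already standing in the rack; leave it there. Origin at its lower edge.
- plate_c: another plate of the same shape, already standing in the rack; leave it there. Origin at its lower edge.
- plate_d: another plate of the same shape, already standing in the rack; leave it there. Origin at its lower edge.
- weight: bystander: steel weight, diameter 60, 70 high. Origin under its centre.
- disc: bystander: aluminium disc, diameter 64, 30 high. Origin under its centre.
- jar: bystander: clear jar, diameter 60, 85 high. Origin under its centre.
- ruler: bystander: steel ruler 320 x 30 x 4 along its y. Origin under its centre.
- caliper: bystander: caliper, 180 long along its x, 12 high. Origin under its centre.
- marker: bystander: marker pen, 140 long along its x, 15 thick. Origin under its centre.
Mind the look-alikes: they are no part of the job. There is more than one size of the rack; the one meant has the size given above.

How it is judged:
On the way, in this order (a step that is already met when the one before it is completed fails the run):
1. the test plate stands fully home in the empty slot, let go, with the collar still unlocked (x of plate_centre in the frame of seat between -0.006 and 0.006 m and y of plate_centre in the frame of seat between -0.005 and 0.005 m and z of plate_centre in the frame of seat between 0.061 and 0.069 m and angle between the z axis of plate_centre and the z axis of seat, either way round below 0.08 rad and angle between the x axis of plate_centre and the x axis of seat, either way round below 0.12 rad and contact force between the fingers and test_plate below 0.3 N and value of joint collar_turn above 0.5 rad), for 0.2 s.
2. the collar is pulled up and turned away from its parking recess (value of joint collar_lift above 0.008 m and value of joint collar_turn below 1.5 rad), for 0.1 s.
At the end, for the whole second after the job is handed in: The test plate stands upright in the slot that was empty, fully home (centre within 6 mm across, 5 mm through and 4 mm in height of its seat), the collar is locked (turn within 0.2 rad of 0) and fully down (lift under 3 mm), all at rest, and the other plates are within 10 mm of where they were (x of plate_centre in the frame of seat between -0.006 and 0.006 m and y of plate_centre in the frame of seat between -0.005 and 0.005 m and z of plate_centre in the frame of seat between 0.061 and 0.069 m and angle between the z axis of plate_centre and the z axis of seat, either way round below 0.08 rad and angle between the x axis of plate_centre and the x axis of seat, either way round below 0.12 rad and value of joint collar_lift below 0.003 m and value of joint collar_turn between -0.2 and 0.2 rad and velocity of joint collar_turn between -0.05 and 0.05 rad/s and linear speed of test_plate below 0.02 m/s and distance of each of plate_a, plate_b, plate_c, plate_d from where it was at the start of the episode below 0.01 m); the robot touches nothing.
It fails at once if a neighbouring plate is moved more than 15 mm (distance of any of plate_a, plate_b, plate_c, plate_d from where it was at the start of the episode above 0.015 m).
It fails at once if a bystander on the bench is moved more than 30 mm (distance of any of weight, disc, jar, ruler, caliper, marker from where it was at the start of the episode above 0.03 m).
It also fails if it takes over 58 s, if anything falls off the work surface, if the arm or the gripper's body presses on something with over 40 N, if the wrist force passes 120 N, or if a joint passes its speed limit or range.

## Working session

There is one attempt and no reset: what is moved stays moved. The work goes in short steps, Python scripts to look and compute and a tool call to move; the robot and the scene stay as the last step left them, time stands still between calls to the robot, and variables do not carry over. Pictures are saved under pics/ and viewed, at most 10 in all, crops included, and the job is handed in when it is done.

Besides the shell and the picture viewer there is one more tool, called after ">>>" in YAML: its name, and indented under it one key for each argument. step_arm: Moves the arm, as the interface text tells. Its arguments: {"type":"object","properties":{"increments":{"type":"array","items":{"type":"array"}},"fingers":{"type":"number"},"grip_force":{"type":"number"}},"required":["increments"]}

```bash
mkdir -p pics; cat > h.py <<'E'
import numpy as np, cv2
from plant import r
def snap(n):
    c=r.calibration(n); p,d=r.snapshot(n); return p,d,c
def K(c):
    f=240/np.tan(np.radians(c["fov_y"])/2); return np.array([[f,0,c["cx"]],[0,f,c["cy"]],[0,0,1.]])
def rays(c,uv):
    D=np.array([c["k1"],0,0,0,0.])
    n=cv2.undistortPoints(np.asarray(uv,float).reshape(-1,1,2),K(c),D)[:,0]
    return np.c_[n,np.ones(len(n))]
def plane(c,uv,z):
    R=np.array(c["R"]);t=np.array(c["t"]);o=-R.T@t;d=rays(c,uv)@R
    return o+d*((z-o[2])/d[:,2])[:,None]
def cloud(d,c):
    v,u=np.mgrid[:480,:640]
    P=rays(c,np.c_[u.ravel(),v.ravel()])*d.ravel()[:,None]
    return ((P-np.array(c["t"]))@np.array(c["R"])).reshape(480,640,3)
E
python3 - <<'E'
from h import *
import pickle
s=r.get_state();print(s)
for n in("scene","side","wrist"):
    x=snap(n);pickle.dump(x,open(n+".pkl","wb"));cv2.imwrite(f"pics/{n}0.png",x[0][:,:,::-1])
    print(n,x[2]["fov_y"],-np.array(x[2]["R"]).T@x[2]["t"],(x[1]>0).mean())
E
```

```text
{'clock': 0.0, 'q': array([ 1.35183253,  0.69000057, -0.19449113,  1.56636032,  0.15731866,
        0.90251131, -0.21508366]), 'qd': array([-6.39664136e-04,  2.22383767e-04,  1.20640367e-03,  1.25454452e-04,
        6.26015322e-05, -9.26609264e-05,  7.76358269e-04]), 'joint_torque': array([-4.48453477e-05, -5.27562010e+01, -1.26694847e+00, -1.53429991e+01,
       -5.26984571e-02,  6.67474349e-03,  1.88295526e-04]), 'tool_pos': array([ 0.15607211, -0.60453036,  0.23789478]), 'eef_rot': array([ 9.92017896e-01,  1.26093632e-01, -2.01184951e-04, -9.21867909e-04]), 'contact_force': array([-0.19948255,  1.25348843, -0.09869232]), 'moment': array([ 0.01343833,  0.01362647, -0.00627167]), 'finger_force': 0.0, 'opening': 1.0019911755766961}
scene 51.99890579453136 [1.03399015 0.09041306 0.94245424] 0.9960970052083333
side 48.66043268305275 [ 0.76644852 -0.79558752  0.99144966] 0.9959049479166666
wrist 59.673386071282444 [ 0.22163353 -0.58753222  0.38394205] 0.995859375
```

View pics/scene0.png

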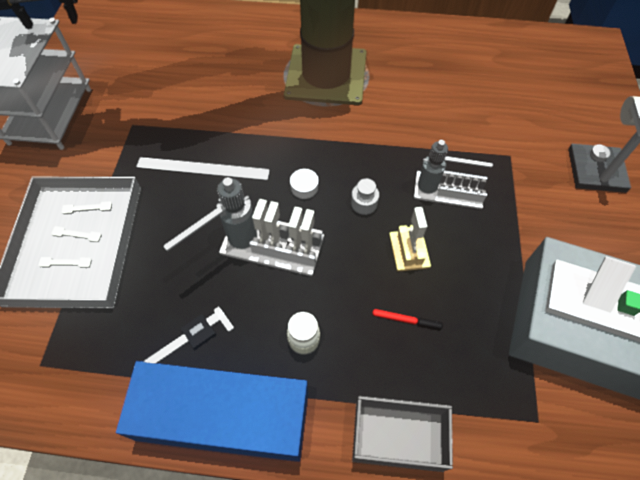

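View pics/side0.png

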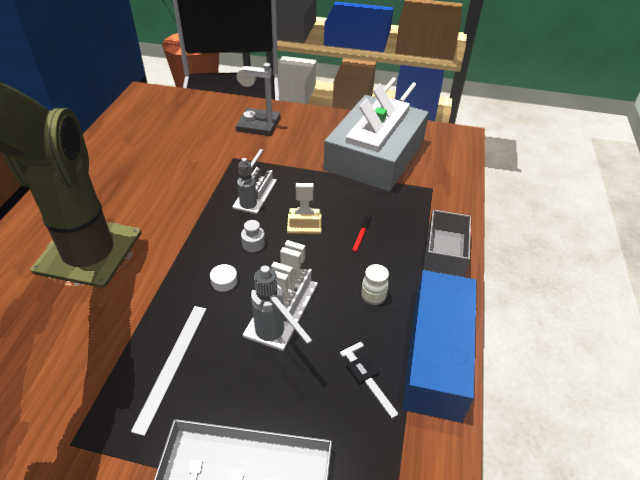

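The scene view shows the real rack at about (275,240) with its collar at (235,215), the bar swung to (168,246), and the loose plate in its stand at (412,245). A small look-alike rack is at (450,185). The side view agrees.

```bash
cat > m.py <<'E'
from h import *
import pickle
for n,bx,st in(("scene",(215,150,345,280),(380,195,440,280)),("side",(235,225,330,360),(280,170,330,240))):
    p,d,c=pickle.load(open(n+".pkl","rb"));W=cloud(d,c)
    print(n,"table z",np.median(W[380:390,300:310,2]) if n=="side" else np.median(W[290:300,250:260,2]))
    for nm,b,zr in(("racktops",bx,(.136,.149)),("stand plate top",st,(.13,.15)),("standtop",st,(.036,.048)),("collar",bx,(.15,.26)),("bar",(150,180,240,260) if n=="scene" else (265,290,320,350),(.135,.160))):
        Q=W[b[1]:b[3],b[0]:b[2]];I=p[b[1]:b[3],b[0]:b[2]].astype(int)
        m=((Q[...,2]>zr[0])&(Q[...,2]<zr[1])).astype(np.uint8)
        if nm=="racktops": m&=(I.min(2)>100).astype(np.uint8)
        k,l,s,ce=cv2.connectedComponentsWithStats(m,connectivity=4)
        for i in range(1,k):
            if s[i,4]<12: continue
            X=Q[l==i];mn=X[:,:2].mean(0)
            (rc,sz,ang)=cv2.minAreaRect(((X[:,:2])*1000).astype(np.float32))
            print(nm,s[i,4],"mean",X.mean(0).round(4),"rect",np.round(rc,1),np.round(sz,1),round(ang,1),"zmax",X[:,2].max().round(4),"px",(ce[i]+b[:2]).round())
ims=[]
for n,b in(("scene",(150,130,450,290)),("side",(225,165,345,360))):
    p=pickle.load(open(n+".pkl","rb"))[0][b[1]:b[3],b[0]:b[2]]
    ims.append(cv2.resize(p,None,fx=(2.6 if n=="scene" else 3),fy=(2.6 if n=="scene" else 3),interpolation=cv2.INTER_CUBIC))
cv2.imwrite("pics/c1.png",ims[0][:,:,::-1]);cv2.imwrite("pics/c2.png",ims[1][:,:,::-1])
E
python3 m.py
```

```text
scene table z 0.00039991347907045464
racktops 127 mean [ 0.5405 -0.1116  0.1382] rect [ 540.2 -112.2] [20.8 51.4] 57.9 zmax 0.1471 px [243. 210.]
racktops 161 mean [ 0.5386 -0.0785  0.1414] rect [537.5 -78.6] [15.  44.9] 82.5 zmax 0.1449 px [259. 210.]
racktops 163 mean [ 0.5416 -0.0547  0.1411] rect [539.9 -54.8] [14.5 47.2] 82.2 zmax 0.1448 px [271. 213.]
racktops 160 mean [ 0.5483 -0.0074  0.1411] rect [546.8  -7.5] [14.6 45.4] 81.2 zmax 0.1454 px [295. 218.]
racktops 163 mean [0.5515 0.0164 0.1411] rect [550.8  16.4] [14.7 44.8] 81.8 zmax 0.1451 px [307. 220.]
stand plate top 168 mean [0.5231 0.2304 0.1381] rect [520.9 230.5] [46.6 14.7] 10.4 zmax 0.1417 px [420. 219.]
standtop 481 mean [0.528  0.2288 0.041 ] rect [520.5 230.7] [81.4 39.7] 12.4 zmax 0.0478 px [411. 245.]
collar 732 mean [ 0.5395 -0.1295  0.1842] rect [ 534.3 -138.7] [44.1 62.9] 25.3 zmax 0.2174 px [230. 195.]
bar 633 mean [ 0.5873 -0.1778  0.1502] rect [ 581.8 -186.3] [ 49.7 157.6] 38.7 zmax 0.1599 px [202. 225.]
side table z -0.00015536404834457025
racktops 115 mean [0.5475 0.0145 0.1403] rect [547.3  15.7] [17.
[... 413 characters left out ...]
.5 -120.7] [ 8.4 29.1] 15.9 zmax 0.1419 px [279. 291.]
racktops 64 mean [ 0.5056 -0.1471  0.1383] rect [ 504.1 -146.6] [12.4 36.2] 37.3 zmax 0.1447 px [255. 296.]
racktops 24 mean [ 0.534  -0.1571  0.1374] rect [ 534.5 -156.7] [16.2 12. ] 11.4 zmax 0.1387 px [267. 303.]
stand plate top 105 mean [0.5175 0.2281 0.1373] rect [517.1 229.8] [41.  21.4] 11.6 zmax 0.1428 px [304. 186.]
standtop 262 mean [0.5166 0.2246 0.041 ] rect [515.7 229.4] [78.6 44.1] 11.7 zmax 0.0472 px [303. 215.]
collar 894 mean [ 0.5499 -0.1589  0.1746] rect [ 570.7 -180.7] [ 43.5 177.5] 44.1 zmax 0.2169 px [274. 294.]
bar 504 mean [ 0.5816 -0.1831  0.1495] rect [ 580.4 -188.1] [ 45.5 152.6] 38.8 zmax 0.1596 px [286. 314.]
```

View pics/c1.png

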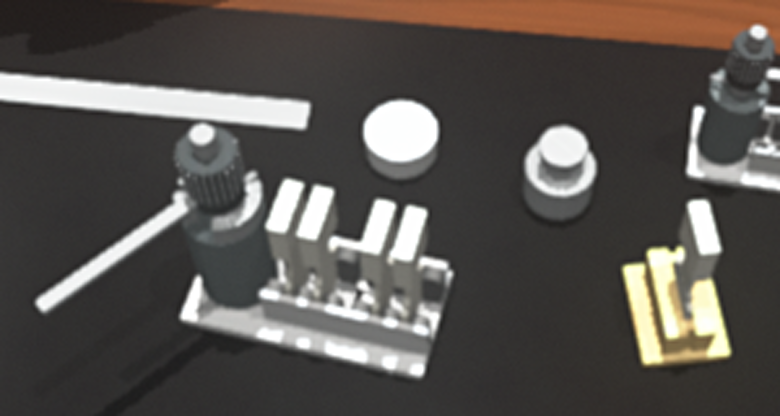

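The crop shows plates at four of five slots: tops at crop x≈288, 318, 380 and 412. The empty one is the middle slot, at crop (347,255). Measured tops are 24 mm apart at z≈0.141, which fits. I'll move over the rack for a close view.

>>> step_arm:
  increments:
    - [[1.7,2.5,1.0],[0,0,3.4]]
    - [[1.7,2.5,1.0],[0,0,3.4]]
    - [[1.7,2.5,1.0],[0,0,3.4]]
    - [[1.7,2.5,1.0],[0,0,3.4]]
    - [[1.7,2.5,1.0],[0,0,3.4]]
    - [[1.7,2.5,1.0],[0,0,3.4]]
    - [[1.7,2.5,1.0],[0,0,3.4]]
    - [[1.7,2.5,1.0],[0,0,3.4]]
    - [[1.7,2.5,1.0],[0,0,3.4]]
    - [[1.7,2.5,1.0],[0,0,3.4]]
  fingers: 1

```text
clock: 1.15
tool_pos: [0.3267, -0.354, 0.339]
eef_rot: [0.911, 0.412, -0.0, -0.0]
contact_force: [1.3, -0.5, 0.2]
opening: 0.998
finger_force: 0.0
```

>>> step_arm:
  increments:
    - [[1.7,2.5,0],[0,0,3.4]]
    - [[1.7,2.5,0],[0,0,3.4]]
    - [[1.7,2.5,0],[0,0,3.4]]
    - [[1.7,2.5,0],[0,0,3.4]]
    - [[1.7,2.5,0],[0,0,3.4]]
    - [[1.7,2.5,0],[0,0,3.4]]
    - [[1.7,2.5,0],[0,0,3.4]]
    - [[1.7,2.5,0],[0,0,3.4]]
    - [[1.7,2.5,0],[0,0,3.4]]
    - [[1.7,2.5,0],[0,0,3.4]]

```text
clock: 2.15
tool_pos: [0.4967, -0.1042, 0.3386]
eef_rot: [0.751, 0.66, -0.0, -0.0]
contact_force: [-0.2, -0.1, 0.6]
opening: 1.002
finger_force: 0.0
```

```bash
cat >> h.py <<'E'
from scipy.spatial.transform import Rotation as Ro
def st():
    s=r.get_state();M=Ro.from_quat(s["eef_rot"]).as_matrix()
    print("t",round(s["clock"],2),"tcp",np.round(s["tool_pos"],4),"yaw x",round(np.degrees(np.arctan2(M[1,0],M[0,0])),2),"z",M[:,2].round(3),"q",np.round(s["q"],2),"F",np.round(s["contact_force"],1),"op",round(s["opening"],3),"ff",round(s["finger_force"],1))
    return s
E
python3 - <<'E'
from h import *
import pickle
st();x=snap("wrist");pickle.dump(x,open("wr1.pkl","wb"));cv2.imwrite("pics/wr1.png",x[0][:,:,::-1])
print(np.array(x[2]["R"]).round(3),-np.array(x[2]["R"]).T@x[2]["t"])
E
```

```text
t 2.15 tcp [ 0.4967 -0.1042  0.3386] yaw x 82.62 z [-0. -0. -1.] q [ 0.51  0.46 -0.6   1.76  0.3   1.02 -0.33] F [-0.2 -0.1  0.6] op 1.002 ff 0.0
[[ 0.992 -0.129 -0.001]
 [-0.124 -0.957  0.263]
 [-0.035 -0.26  -0.965]] [ 0.50571049 -0.03701722  0.48449264]
```

View pics/wr1.png

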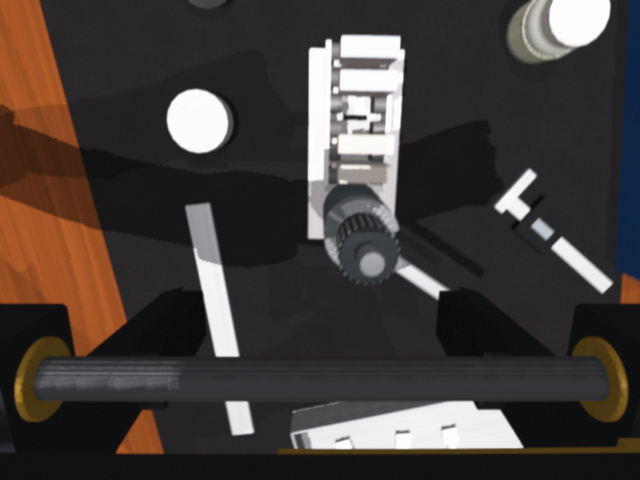

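The wrist view shows plate tops at about (372,47), (366,80), (364,143) and (361,174). The empty slot with its seat is near (358,115), the post end is at (371,262), and the bar runs to the lower right.

```bash
cat > m2.py <<'E'
from h import *
import pickle,sys
p,d,c=pickle.load(open("wr1.pkl","rb"));W=cloud(d,c);Z=W[...,2]
def comps(m,nm,mina=40):
    k,l,s,ce=cv2.connectedComponentsWithStats(m.astype(np.uint8),connectivity=4)
    for i in range(1,k):
        if s[i,4]<mina: continue
        X=W[l==i];rc,sz,a=cv2.minAreaRect((X[:,:2]*1000).astype(np.float32))
        print(nm,s[i,4],"px",ce[i].round(),"mean",(X.mean(0)*1000).round(1),"rect",np.round(rc,1),np.round(sz,1),round(a,1))
roi=np.zeros(Z.shape,bool);roi[20:290,300:480]=1
comps(roi&(abs(Z-.142)<.004)&(np.arange(480)[:,None]<190),"top")
comps(roi&(abs(Z-.215)<.003),"post");comps(roi&(Z>.19)&(Z<.2),"collartop")
comps(roi&(abs(Z-.153)<.005)&(np.arange(480)[:,None]>250),"bar")
roi2=roi.copy();roi2[:95]=0;roi2[135:]=0
comps(roi2&(Z<.025)&(Z>.006),"floor",10)
comps(roi&(abs(Z-.052)<.003),"guide",10)
# dark pixels of the seat in slot
g=p.min(2)
for v in range(100,130,2): print(v,g[v,325:400:3].tolist(),(Z[v,325:400:9]*1000).round().astype(int).tolist())
E
python3 m2.py
```

```text
top 1225 px [370.  48.] mean [549.5  16.7 141.9] rect [549.6  16.9] [14.4 44.2] 81.4
top 1097 px [368.  82.] mean [546.2  -6.8 142. ] rect [545.9  -6.9] [14.1 44.2] 81.1
top 996 px [365. 145.] mean [538.9 -53.8 141.9] rect [539.  -53.8] [14. 44.] 81.3
top 962 px [364. 175.] mean [535.4 -77.4 141.8] rect [535.4 -77.6] [14.2 44.1] 81.6
post 504 px [371. 264.] mean [ 527.5 -129.3  214.7] rect [ 527.7 -129.8] [16.9 17.2] 38.0
collartop 2183 px [367. 253.] mean [ 527.1 -127.3  194.7] rect [ 527.9 -129.5] [44.4 45. ] 78.8
bar 668 px [415. 276.] mean [ 569.  -165.9  152.5] rect [ 570.8 -168.8] [12.3 50.2] 47.9
floor 639 px [316. 115.] mean [501.5 -21.3  11.8] rect [501.4 -21.4] [40.6 16.4] 82.5
floor 379 px [395. 114.] mean [587.1 -32.3  11.7] rect [587.1 -32.5] [40.7 10.8] 81.4
floor 1297 px [355. 115.] mean [544.1 -27.8  12.4] rect [543.3 -27.7] [39.1 55.4] 82.1
guide 1489 px [330. 114.] mean [516.2 -24.7  51.6] rect [518.  -26.6] [136.3  17. ] 81.5
guide 32 px [345.  68.] mean [535.5  16.6  52.6] rect [536.8  16.2] [ 3.7 26.2] 73.4
guide 41 px [391.  69.] mean [579.5   9.9  52. ] rect [5
[... 2143 characters left out ...]
[52, 12, 12, 14, 14, 12, 12, 52, 12]
122 [252, 251, 119, 114, 117, 117, 123, 142, 237, 241, 241, 239, 236, 240, 244, 139, 114, 122, 113, 104, 187, 253, 235, 251, 253] [53, 49, 10, 10, 12, 27, 46, 51, 13]
124 [252, 251, 140, 134, 135, 133, 126, 137, 239, 243, 243, 244, 242, 244, 244, 92, 96, 132, 131, 130, 204, 253, 232, 251, 253] [52, 52, 13, 13, 12, 27, 51, 53, 10]
126 [252, 251, 159, 154, 152, 150, 125, 149, 243, 243, 243, 243, 240, 243, 244, 85, 115, 160, 160, 161, 227, 253, 231, 251, 253] [52, 50, 11, 13, 10, 28, 49, 52, 12]
128 [252, 251, 162, 158, 158, 155, 125, 140, 243, 238, 233, 222, 199, 222, 235, 73, 133, 185, 184, 184, 235, 253, 233, 250, 250] [52, 52, 13, 14, 11, 29, 50, 51, 12]
```

The centre of the row is (542.5,-30.4) mm, the rack yaw is -8.55° and the post is 100.3 mm from the centre, against 101 nominal. The bar turn is about 2.16 rad, which is in range. Next I'll go over the stand.

>>> step_arm:
  increments:
    - [[0.3,3.0,-0.4],[0,0,1.8]]
    - [[0.3,3.0,-0.4],[0,0,1.8]]
    - [[0.3,3.0,-0.4],[0,0,1.8]]
    - [[0.3,3.0,-0.4],[0,0,1.8]]
    - [[0.3,3.0,-0.4],[0,0,1.8]]
    - [[0.3,3.0,-0.4],[0,0,1.8]]
    - [[0.3,3.0,-0.4],[0,0,1.8]]
    - [[0.3,3.0,-0.4],[0,0,1.8]]
    - [[0.3,3.0,-0.4],[0,0,1.8]]
    - [[0,3.0,-0.4],[0,0,1.8]]

```text
clock: 3.2
tool_pos: [0.5235, 0.1956, 0.2983]
eef_rot: [0.639, 0.769, -0.0, 0.0]
contact_force: [0.5, -0.0, 0.0]
opening: 1.0
finger_force: 0.0
```

```bash
python3 - <<'E'
from h import *
import pickle
st();x=snap("wrist");pickle.dump(x,open("wr2.pkl","wb"));cv2.imwrite("pics/wr2.png",x[0][:,:,::-1])
p,d,c=x;W=cloud(d,c);Z=W[...,2]
def comps(W,m,nm,mina=60):
    k,l,s,ce=cv2.connectedComponentsWithStats(m.astype(np.uint8),connectivity=4)
    for i in range(1,k):
        if s[i,4]<mina: continue
        X=W[l==i];rc,sz,a=cv2.minAreaRect((X[:,:2]*1000).astype(np.float32))
        print(nm,s[i,4],"px",ce[i].round(),"mean",(X.mean(0)*1000).round(1),"rect",np.round(rc,1),np.round(sz,1),round(a,1))
roi=np.zeros(Z.shape,bool);roi[:290,180:460]=1
comps(W,roi&(abs(Z-.140)<.005),"top");comps(W,roi&(abs(Z-.042)<.004),"stand")
# seat in wr1
p,d,c=pickle.load(open("wr1.pkl","rb"))
print(plane(c,[[356,117.3],[330,116],[388,117]],.012),)
E
```

```text
t 3.2 tcp [0.5235 0.1956 0.2983] yaw x 100.51 z [-0. -0. -1.] q [-0.05  0.59 -0.65  1.68  0.41  1.02 -0.66] F [ 0.5 -0.   0. ] op 1.0 ff 0.0
top 1219 px [324. 172.] mean [519.3 232.9 139.9] rect [519.2 232.6] [43.5 14.3] 12.5
stand 248 px [183.  21.] mean [375.5 330.5  40. ] rect [374.2 326.2] [44.4  6.7] 87.1
stand 2034 px [323. 155.] mean [517.7 238.9  41.9] rect [519.1 232.7] [79.5 40.2] 12.5
stand 1148 px [206. 239.] mean [418.  137.4  41.7] rect [416.7 133.2] [38.1 59. ] 26.1
[[ 0.54463972 -0.02976192  0.012     ]
 [ 0.51687649 -0.0248076   0.012     ]
 [ 0.5790545  -0.03388129  0.012     ]]
```

View pics/wr2.png

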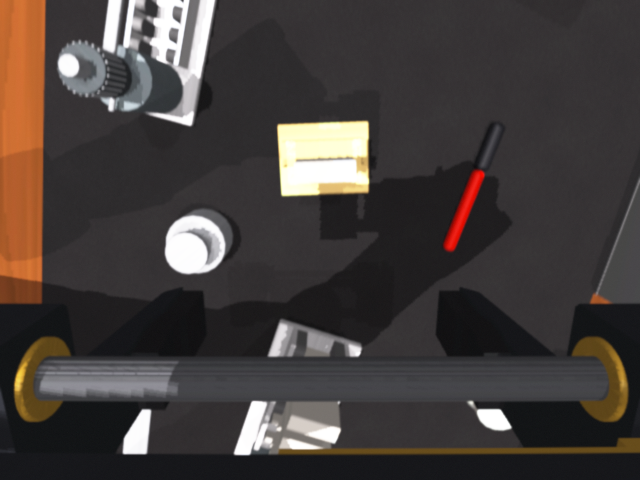

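The plate top is at (324,172), which maps to (519.2,232.7) mm at z 0.140 and 12.5°. The stand centre is the same, so it stands upright. I'll move in and descend.

>>> step_arm:
  increments:
    - [[-0.1,1.0,-1.6],[0,0,0.5]]
    - [[-0.1,1.0,-1.6],[0,0,0.5]]
    - [[-0.1,1.0,-1.6],[0,0,0.5]]
    - [[-0.13,0.71,-1.6],[0,0,0.5]]
    - [[0,0,-2.4],[0,0,0]]
    - [[0,0,-2.4],[0,0,0]]
    - [[0,0,-2.4],[0,0,0]]
    - [[0,0,-2.4],[0,0,0]]
    - [[0,0,-2.4],[0,0,0]]
    - [[0,0,-1.2],[0,0,0]]

```text
clock: 4.25
tool_pos: [0.518, 0.2311, 0.1005]
eef_rot: [0.626, 0.78, -0.002, -0.001]
contact_force: [0.0, -0.3, 1.2]
opening: 1.0
finger_force: 0.0
```

>>> step_arm:
  increments:
    - [[0,0,0],[0,0,0]]
    - [[0,0,0],[0,0,0]]
    - [[0,0,0],[0,0,0]]
    - [[0,0,0],[0,0,0]]
    - [[0,0,0],[0,0,0]]
    - [[0,0,0],[0,0,0]]
    - [[0,0,0],[0,0,0]]
    - [[0,0,0],[0,0,0]]
    - [[0,0,0],[0,0,0]]
    - [[0,0,0],[0,0,0]]
  fingers: 0.3
  grip_force: 15

```text
clock: 5.25
tool_pos: [0.5194, 0.2322, 0.1032]
eef_rot: [0.626, 0.78, 0.0, 0.0]
contact_force: [0.9, 0.4, 5.4]
opening: 0.494
finger_force: 15.0
```

```bash
python3 -c "
from h import *
st()"
```

```text
t 5.25 tcp [0.5194 0.2322 0.1032] yaw x 102.48 z [ 0.001  0.    -1.   ] q [-0.22  0.85 -0.48  1.84  0.65  0.62 -0.89] F [0.9 0.4 5.4] op 0.494 ff 15.0
```

Gripped: the opening is 43.5 mm, matching the 44 mm head. Lifting straight up, then carrying over the rack.

>>> step_arm:
  increments:
    - [[0,0,0.8],[0,0,0]]
    - [[0,0,1.2],[0,0,0]]
    - [[0,0,1.5],[0,0,0]]
    - [[0,0,1.5],[0,0,0]]
    - [[0,0,2],[0,0,0]]
    - [[0,0,2],[0,0,0]]
    - [[0,0,2],[0,0,0]]
    - [[0,0,2],[0,0,0]]
    - [[0,0,2],[0,0,0]]
    - [[0,0,2],[0,0,0]]

```text
clock: 6.25
tool_pos: [0.5186, 0.2318, 0.2742]
eef_rot: [0.626, 0.78, -0.0, -0.0]
contact_force: [-0.4, 0.3, -0.5]
opening: 0.497
finger_force: 15.0
```

>>> step_arm:
  increments:
    - [[0.2,-2.6,0],[0,0,-2.1]]
    - [[0.2,-2.6,0],[0,0,-2.1]]
    - [[0.2,-2.6,0],[0,0,-2.1]]
    - [[0.2,-2.6,0],[0,0,-2.1]]
    - [[0.2,-2.6,0],[0,0,-2.1]]
    - [[0.3,-2.6,0],[0,0,-2.1]]
    - [[0.3,-2.6,0],[0,0,-2.1]]
    - [[0.3,-2.6,0],[0,0,-2.1]]
    - [[0.3,-2.6,0],[0,0,-2.1]]
    - [[0.2,-2.8,0],[0,0,-2.1]]

```text
clock: 7.25
tool_pos: [0.5428, -0.0307, 0.2734]
eef_rot: [0.758, 0.652, 0.0, -0.0]
contact_force: [1.3, -0.5, -1.3]
opening: 0.499
finger_force: 15.0
```

>>> step_arm:
  increments:
    - [[0,0,0],[0,0,0]]
    - [[0,0,0],[0,0,0]]
    - [[0,0,0],[0,0,0]]
    - [[0,0,0],[0,0,0]]
    - [[0,0,0],[0,0,0]]
    - [[0,0,0],[0,0,0]]
    - [[0,0,0],[0,0,0]]
    - [[0,0,0],[0,0,0]]
    - [[0,0,0],[0,0,0]]
    - [[0,0,0],[0,0,0]]

```text
clock: 8.25
tool_pos: [0.543, -0.0301, 0.2727]
eef_rot: [0.758, 0.653, 0.0, 0.0]
contact_force: [-0.5, -0.4, -1.1]
opening: 0.5
finger_force: 15.0
```

```bash
python3 - <<'E'
from h import *
import pickle
st();x=snap("wrist");pickle.dump(x,open("wr3.pkl","wb"));cv2.imwrite("pics/wr3.png",x[0][:,:,::-1])
E
```

```text
t 8.25 tcp [ 0.543  -0.0301  0.2727] yaw x 81.48 z [ 0.  0. -1.] q [ 0.32  0.58 -0.57  1.76  0.38  0.91 -0.56] F [-0.5 -0.4 -1.1] op 0.5 ff 15.0
```

View pics/wr3.png

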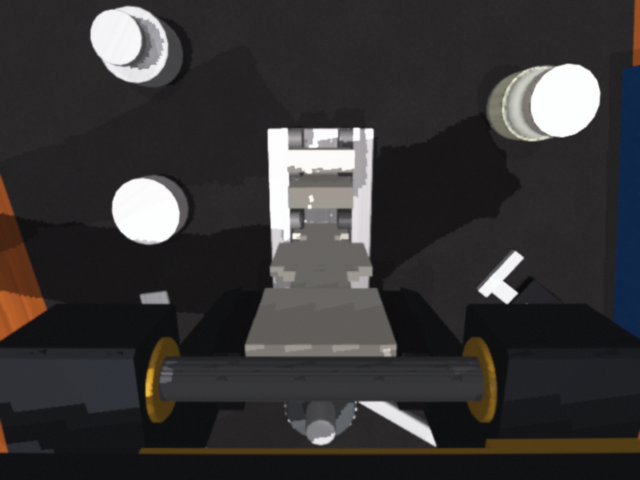

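The wrist view shows the held plate, with its head at (320,320) and foot at (322,258), above the slot. Plates c and d are at (320,160) and (320,193). I'll measure its tilt and offset from the face points.

```bash
python3 - <<'E'
from h import *
import pickle
p,d,c=pickle.load(open("wr3.pkl","rb"));W=cloud(d,c)*1000;Z=W[...,2]
a=np.radians(-8.5);X=np.array([np.cos(a),np.sin(a),0]);Y=np.array([-np.sin(a),np.cos(a),0]);o=np.array([542.5,-30.4,0])
wx=(W-o)@X; wy=(W-o)@Y
for v in range(234,352,5):
    m=np.zeros(640,bool);m[240:400]=1;m&=(Z[v]>150)
    if m.sum()>5: print(v,"n",m.sum(),"x %.1f..%.1f mid %.1f"%(wx[v][m].min(),wx[v][m].max(),np.median(wx[v][m])),"y",np.median(wy[v][m]).round(1),"yslope",np.polyfit(wx[v][m],wy[v][m],1)[0].round(3),"z",np.median(Z[v][m]).round(1))
for nm,r0,r1,z in(("d",145,176,142),("c",176,210,142)):
    m=np.zeros(Z.shape,bool);m[r0:r1,270:375]=1;m&=abs(Z-z)<4
    print(nm,m.sum(),wx[m].min(),wx[m].max(),wy[m].min(),wy[m].max(),Z[m].mean())
m=np.zeros(Z.shape,bool);m[120:300,265:380]=1;m&=abs(Z-52)<3
print("guide",wx[m&(wx<0)].min(),wx[m&(wx<0)].max(),wx[m&(wx>0)].min(),wx[m&(wx>0)].max())
m=np.zeros(Z.shape,bool);m[120:300,255:390]=1;m&=(abs(Z-12)<3)
print("base",wx[m].min(),wx[m].max(),wy[m].max())
E
```

```text
244 n 86 x -24.3..25.2 mid 0.4 y 3.5 yslope -0.002 z 183.8
249 n 90 x -24.2..25.3 mid 0.5 y 3.5 yslope 0.003 z 194.2
254 n 94 x -24.4..25.2 mid 0.5 y 3.5 yslope 0.002 z 204.1
259 n 98 x -24.1..25.5 mid 0.7 y 3.5 yslope 0.001 z 212.8
264 n 101 x -24.0..25.1 mid 0.7 y 3.5 yslope -0.0 z 221.2
269 n 102 x -24.4..25.3 mid 0.5 y 3.4 yslope 0.001 z 228.4
274 n 102 x -24.3..25.3 mid 0.5 y 3.2 yslope -0.0 z 235.1
279 n 76 x -17.4..18.3 mid 0.5 y 3.4 yslope 0.003 z 242.4
284 n 56 x -11.3..12.4 mid 0.5 y 3.5 yslope 0.005 z 248.9
289 n 116 x -29.2..22.1 mid 0.2 y 8.1 yslope -0.007 z 266.3
294 n 158 x -29.1..29.4 mid 0.8 y 8.1 yslope -0.002 z 271.6
299 n 160 x -28.0..28.3 mid 0.5 y 8.1 yslope -0.001 z 276.3
304 n 160 x -27.2..27.6 mid 0.2 y 8.1 yslope -0.003 z 280.8
309 n 160 x -26.5..26.8 mid 0.6 y 8.1 yslope -0.0 z 285.2
314 n 160 x -25.6..26.1 mid 0.2 y 8.1 yslope -0.005 z 289.1
319 n 160 x -25.1..25.4 mid 0.6 y 8.0 yslope -0.002 z 292.9
324 n 160 x -24.5..25.0 mid 0.7 y 8.0 yslope 0.002 z 296.5
329 n 160 x -23.5..24.2 mid 0.3 y 8.1 yslope -0.006 z 300.0
334 n 160 x -23.1..24.0 mid 0.3 y 7.9 yslope -0.006 z 303.1
339 n 160 x -22.9..24.1 mid 0.3 y 8.0 yslope -0.002 z 306.4
344 n 160 x -22.8..23.9 mid 0.3 y 8.0 yslope -0.003 z 309.4
349 n 160 x -22.7..24.0 mid 0.3 y 6.4 yslope -0.009 z 309.4
d 1483 -22.196652142101808 21.810253052585686 41.416944167730726 55.162176334605526 141.94834279999944
c 1402 -22.049727811362455 21.902688115456126 17.437341327129868 31.5127450339136 141.8523996968896
guide -33.26271181717481 -0.1403617050201727 0.7222890397601381 32.86272127290296
base -50.3779296655531 49.778165660324966 69.15581697343639
```

The plate hangs vertical, about 0.7 mm off in y and 0.6 mm off in x. I'll correct that and descend to just above the guides.

>>> step_arm:
  increments:
    - [[-0.06,-0.06,-1.0],[0,0,0]]
    - [[0,0,-1.3],[0,0,0]]
    - [[0,0,-1.3],[0,0,0]]
    - [[0,0,-1.3],[0,0,0]]
    - [[0,0,-1.3],[0,0,0]]
    - [[0,0,-1.3],[0,0,0]]
    - [[0,0,-1.3],[0,0,0]]
    - [[0,0,-1.3],[0,0,0]]
    - [[0,0,-1.0],[0,0,0]]
    - [[0,0,-0.8],[0,0,0]]

```text
clock: 9.3
tool_pos: [0.5423, -0.0306, 0.1527]
eef_rot: [0.758, 0.653, -0.0, -0.0]
contact_force: [0.3, 0.5, -0.8]
opening: 0.497
finger_force: 15.0
```

>>> step_arm:
  increments:
    - [[0,0,-0.4],[0,0,0]]
    - [[0,0,-0.4],[0,0,0]]
    - [[0,0,-0.4],[0,0,0]]
    - [[0,0,-0.4],[0,0,0]]
    - [[0,0,-0.4],[0,0,0]]
    - [[0,0,0],[0,0,0]]
    - [[0,0,0],[0,0,0]]
    - [[0,0,0],[0,0,0]]
    - [[0,0,0],[0,0,0]]
    - [[0,0,0],[0,0,0]]

```text
clock: 10.3
tool_pos: [0.5426, -0.0306, 0.1339]
eef_rot: [0.758, 0.653, 0.0, 0.0]
contact_force: [-0.2, 0.8, -1.5]
opening: 0.499
finger_force: 15.0
```

It is in the slot with no contact force. Lowering the rest.

>>> step_arm:
  increments:
    - [[0,0,-0.5],[0,0,0]]
    - [[0,0,-0.5],[0,0,0]]
    - [[0,0,-0.5],[0,0,0]]
    - [[0,0,-0.4],[0,0,0]]
    - [[0,0,-0.4],[0,0,0]]
    - [[0,0,-0.3],[0,0,0]]
    - [[0,0,-0.2],[0,0,0]]
    - [[0,0,-0.1],[0,0,0]]
    - [[0,0,0],[0,0,0]]
    - [[0,0,0],[0,0,0]]

```text
clock: 11.3
tool_pos: [0.5425, -0.0306, 0.1052]
eef_rot: [0.758, 0.653, 0.0, 0.0]
contact_force: [-0.7, 0.3, 3.8]
opening: 0.497
finger_force: 15.0
```

>>> step_arm:
  increments:
    - [[0,0,-0.1],[0,0,0]]
    - [[0,0,0],[0,0,0]]
    - [[0,0,0],[0,0,0]]
    - [[0,0,0],[0,0,0]]
    - [[0,0,0],[0,0,0]]
    - [[0,0,0],[0,0,0]]
    - [[0,0,0],[0,0,0]]
    - [[0,0,0],[0,0,0]]
    - [[0,0,0],[0,0,0]]
    - [[0,0,0],[0,0,0]]

```text
clock: 12.3
tool_pos: [0.5427, -0.0304, 0.105]
eef_rot: [0.758, 0.653, 0.0, 0.001]
contact_force: [-2.4, 0.6, 11.1]
opening: 0.497
finger_force: 15.0
```

>>> step_arm:
  increments:
    - [[0,0,0],[0,0,0]]
    - [[0,0,0],[0,0,0]]
    - [[0,0,0],[0,0,0]]
    - [[0,0,0],[0,0,0]]
    - [[0,0,0],[0,0,0]]
    - [[0,0,0],[0,0,0]]
    - [[0,0,0],[0,0,0]]
    - [[0,0,0],[0,0,0]]
    - [[0,0,0],[0,0,0]]
    - [[0,0,0],[0,0,0]]
  fingers: 1

```text
clock: 13.3
tool_pos: [0.5424, -0.0307, 0.1037]
eef_rot: [0.758, 0.653, 0.0, 0.0]
contact_force: [-0.3, 0.0, -0.1]
opening: 1.001
finger_force: 0.0
```

>>> step_arm:
  increments:
    - [[0,0,1],[0,0,0]]
    - [[0,0,1.5],[0,0,0]]
    - [[0,0,2],[0,0,0]]
    - [[0,0,2],[0,0,0]]
    - [[0,0,2],[0,0,0]]
    - [[0,0,2],[0,0,0]]
    - [[0,0,2],[0,0,0]]
    - [[0,0,2],[0,0,0]]
    - [[0,0,2],[0,0,0]]
    - [[0,0,2],[0,0,0]]

```text
clock: 14.3
tool_pos: [0.5421, -0.0306, 0.2903]
eef_rot: [0.758, 0.653, 0.0, 0.0]
contact_force: [0.5, -0.5, -0.4]
opening: 0.999
finger_force: 0.0
```

```bash
cat > m4.py <<'E'
from h import *
import pickle,sys
st();x=snap("wrist");n=sys.argv[1];pickle.dump(x,open(n+".pkl","wb"));cv2.imwrite(f"pics/{n}.png",x[0][:,:,::-1])
p,d,c=x;W=cloud(d,c)*1000;Z=W[...,2]
def comps(m,nm,mina=150):
    k,l,s,ce=cv2.connectedComponentsWithStats(m.astype(np.uint8),connectivity=4)
    for i in range(1,k):
        if s[i,4]<mina: continue
        X=W[l==i];rc,sz,a=cv2.minAreaRect(X[:,:2].astype(np.float32))
        print(nm,s[i,4],"px",ce[i].round(),"rect",np.round(rc,1),np.round(sz,1),round(a,1),"z",X[:,2].mean().round(1))
roi=(abs(W[...,0]-545)<60)&(W[...,1]>-230)&(W[...,1]<60)
comps(roi&(abs(Z-142)<3.5)&(W[...,1]>-95),"top")
roi2=(abs(W[...,0]-590)<90)&(W[...,1]>-300)&(W[...,1]<60)
comps(roi2&(Z>150)&(Z<172),"bar");comps(roi2&(Z>190)&(Z<212),"collartop");comps(roi2&(abs(Z-215)<3),"post")
E
python3 m4.py wr4
```

```text
t 14.3 tcp [ 0.5421 -0.0306  0.2903] yaw x 81.5 z [ 0.  0. -1.] q [ 0.33  0.56 -0.58  1.74  0.37  0.95 -0.55] F [ 0.5 -0.5 -0.4] op 0.999 ff 0.0
top 1329 px [321. 158.] rect [549.3  17.2] [13.9 43.7] 81.7 z 141.9
top 1276 px [321. 192.] rect [546.   -6.4] [14.3 44. ] 81.4 z 141.9
top 1212 px [321. 225.] rect [542.6 -29.6] [14.2 43.5] 81.5 z 141.9
top 1140 px [321. 257.] rect [538.9 -53.7] [14.6 44. ] 81.6 z 141.8
top 1110 px [321. 287.] rect [535.4 -77.3] [14.6 43.9] 81.4 z 141.8
bar 741 px [321. 342.] rect [ 530.4 -115.8] [17.7 44.2] 79.1 z 161.4
bar 1291 px [435. 424.] rect [ 608.3 -202. ] [12.6 92.4] 49.1 z 152.6
collartop 161 px [301. 407.] rect [ 512.5 -135.1] [23.2 12. ] 78.2 z 195.7
collartop 158 px [341. 407.] rect [ 540.2 -138.8] [23.9 11.3] 84.8 z 195.5
post 516 px [321. 411.] rect [ 527.6 -130.9] [16.3 17.5] 88.9 z 214.8
```

All five tops are now at 141.9 mm, evenly spaced, so the plate is home and its neighbours haven't moved. Next is the collar at (527.7,-129.7), approached with yaw ≈ 20° to leave wrist range for the turn.

>>> step_arm:
  increments:
    - [[-0.1,-1,0],[0,0,-6.2]]
    - [[-0.1,-1,0],[0,0,-6.2]]
    - [[-0.1,-1,0],[0,0,-6.2]]
    - [[-0.1,-1,0],[0,0,-6.2]]
    - [[-0.1,-1,0],[0,0,-6.2]]
    - [[-0.2,-1,0],[0,0,-6.2]]
    - [[-0.2,-1,0],[0,0,-6.2]]
    - [[-0.2,-1,0],[0,0,-6.2]]
    - [[-0.2,-1,0],[0,0,-6.2]]
    - [[-0.2,-0.9,0],[0,0,-6.2]]

```text
clock: 15.35
tool_pos: [0.527, -0.13, 0.2889]
eef_rot: [0.986, 0.167, -0.0, -0.0]
contact_force: [0.1, -0.1, 0.1]
opening: 0.998
finger_force: 0.0
```

```bash
python3 m4.py wr5
```

```text
t 15.35 tcp [ 0.527  -0.13    0.2889] yaw x 19.23 z [-0.  0. -1.] q [ 0.33  0.52 -0.27  1.75  0.17  0.89 -1.25] F [ 0.1 -0.1  0.1] op 0.998 ff 0.0
top 1550 px [128. 125.] rect [549.6  16.7] [15.2 44.2] 80.9 z 141.9
top 1432 px [161. 142.] rect [546.2  -6.8] [14.9 43.9] 81.7 z 141.9
top 1377 px [192. 158.] rect [542.6 -29.6] [14.7 44.5] 81.3 z 141.9
top 1331 px [225. 174.] rect [539.3 -53.9] [14.4 44.2] 81.7 z 141.9
top 1270 px [256. 190.] rect [535.7 -77.6] [14.2 44.3] 81.5 z 141.9
bar 3869 px [434. 167.] rect [ 582.8 -177. ] [ 26.2 166.4] 41.7 z 153.3
collartop 3381 px [322. 241.] rect [ 528.1 -130.3] [45.1 45.2] 23.7 z 195.2
post 768 px [322. 254.] rect [ 528.2 -129.9] [17.  17.3] 65.8 z 214.7
```

>>> step_arm:
  increments:
    - [[0.1,0,-1.5],[0,0,0]]
    - [[0,0,-1.5],[0,0,0]]
    - [[0,0,-1.5],[0,0,0]]
    - [[0,0,-1.5],[0,0,0]]
    - [[0,0,-1.5],[0,0,0]]
    - [[0,0,-1.5],[0,0,0]]
    - [[0,0,-1.5],[0,0,0]]
    - [[0,0,-1.3],[0,0,0]]
    - [[0,0,-0.8],[0,0,0]]
    - [[0,0,-0.4],[0,0,0]]

```text
clock: 16.4
tool_pos: [0.5282, -0.1293, 0.1582]
eef_rot: [0.985, 0.17, -0.0, -0.0]
contact_force: [0.9, 0.1, 0.4]
opening: 1.0
finger_force: 0.0
```

>>> step_arm:
  increments:
    - [[0,0,0],[0,0,0]]
    - [[0,0,0],[0,0,0]]
    - [[0,0,0],[0,0,0]]
    - [[0,0,0],[0,0,0]]
    - [[0,0,0],[0,0,0]]
    - [[0,0,0],[0,0,0]]
    - [[0,0,0],[0,0,0]]
    - [[0,0,0],[0,0,0]]
    - [[0,0,0],[0,0,0]]
    - [[0,0,0],[0,0,0]]
  fingers: 0.3
  grip_force: 50

```text
clock: 17.4
tool_pos: [0.5288, -0.1303, 0.1591]
eef_rot: [0.986, 0.169, 0.0, 0.001]
contact_force: [0.1, -3.3, 3.8]
opening: 0.485
finger_force: 50.0
```

```bash
python3 -c "
from h import *
st()"
```

```text
t 17.4 tcp [ 0.5288 -0.1303  0.1591] yaw x 19.46 z [ 0.001 -0.001 -1.   ] q [ 0.29  0.7  -0.21  1.89  0.26  0.58 -1.33] F [ 0.1 -3.3  3.8] op 0.485 ff 50.0
```

Gripped at 42.7 mm, close to the 44 mm sleeve. Pulling up 15 mm.

>>> step_arm:
  increments:
    - [[0,0,0.2],[0,0,0]]
    - [[0,0,0.2],[0,0,0]]
    - [[0,0,0.2],[0,0,0]]
    - [[0,0,0.2],[0,0,0]]
    - [[0,0,0.2],[0,0,0]]
    - [[0,0,0.2],[0,0,0]]
    - [[0,0,0.2],[0,0,0]]
    - [[0,0,0.1],[0,0,0]]
    - [[0,0,0],[0,0,0]]
    - [[0,0,0],[0,0,0]]

```text
clock: 18.4
tool_pos: [0.5287, -0.1303, 0.1725]
eef_rot: [0.986, 0.169, -0.0, 0.0]
contact_force: [4.4, -4.4, -11.7]
opening: 0.487
finger_force: 50.0
```

The spring force of 11.7 N is felt. Turning counter-clockwise.

>>> step_arm:
  increments:
    - [[0,0,0.1],[0,0,2]]
    - [[0,0,0],[0,0,4]]
    - [[0,0,0],[0,0,5]]
    - [[0,0,0],[0,0,5]]
    - [[0,0,0],[0,0,5]]
    - [[0,0,0],[0,0,5]]
    - [[0,0,0],[0,0,5]]
    - [[0,0,0],[0,0,5]]
    - [[0,0,0],[0,0,5]]
    - [[0,0,0],[0,0,4]]

```text
clock: 19.4
tool_pos: [0.5281, -0.1297, 0.1733]
eef_rot: [0.845, 0.535, -0.0, -0.001]
contact_force: [3.8, -2.2, -11.0]
opening: 0.488
finger_force: 50.0
```

```bash
python3 -c "
from h import *
st()
print(r.get_state()['moment'])"
```

```text
t 19.4 tcp [ 0.5281 -0.1297  0.1733] yaw x 64.68 z [-0.001  0.001 -1.   ] q [ 0.43  0.71 -0.45  1.87  0.47  0.68 -0.75] F [  3.8  -2.2 -11. ] op 0.488 ff 50.0
[-0.55485893 -0.87718972 -0.02162081]
```

>>> step_arm:
  increments:
    - [[0,0,0],[0,0,5]]
    - [[0,0,0],[0,0,7]]
    - [[0,0,0],[0,0,7]]
    - [[0,0,0],[0,0,7]]
    - [[0,0,0],[0,0,7]]
    - [[0,0,0],[0,0,7]]
    - [[0,0,0],[0,0,7]]
    - [[0,0,0],[0,0,7]]
    - [[0,0,0],[0,0,7]]
    - [[0,0,0],[0,0,5]]

```text
clock: 20.4
tool_pos: [0.5269, -0.1298, 0.1729]
eef_rot: [0.417, 0.909, -0.0, -0.002]
contact_force: [1.7, -0.9, -11.1]
opening: 0.485
finger_force: 50.0
```

```bash
cat > bar.py <<'E'
from h import *
import sys
st()
for n in("scene","side"):
    p,d,c=snap(n);cv2.imwrite(f"pics/{n}_{sys.argv[1]}.png",p[:,:,::-1])
    W=cloud(d,c)*1000
    m=(W[...,2]>146)&(W[...,2]<175)&(abs(W[...,0]-540)<60)&(W[...,1]>-100)&(W[...,1]<60)
    X=W[m]
    if len(X)<20: print(n,"few",len(X));continue
    # top layer only
    X=X[X[:,2]>np.percentile(X[:,2],50)-2]
    v=cv2.fitLine(X[:,:2].astype(np.float32),cv2.DIST_HUBER,0,.01,.01).ravel()
    b=np.degrees(np.arctan2(v[1],v[0]))%180;far=X[X[:,1]>np.percentile(X[:,1],90),:2].mean(0)
    b2=np.degrees(np.arctan2(far[1]+129.9,far[0]-527.9))
    print(n,len(X),"z",np.percentile(X[:,2],[5,50,95]).round(1),"dir",b.round(2),b2.round(2),"turn deg",(81.45-b).round(2),(81.45-b2).round(2),"ymax",X[:,1].max().round(1))
E
python3 bar.py a
```

```text
t 20.4 tcp [ 0.5269 -0.1298  0.1729] yaw x 130.75 z [-0.004  0.001 -1.   ] q [ 0.6   0.78 -0.77  1.86  0.73  0.82  0.15] F [  1.7  -0.9 -11.1] op 0.485 ff 50.0
scene 325 z [163.9 165.9 167.9] dir 69.67 68.77 turn deg 11.78 12.68 ymax 16.1
side 33 z [162.8 163.9 167.2] dir 77.06 73.0 turn deg 4.39 8.45 ymax -11.7
```

The scene camera puts the bar at +12° with its top at 166 mm, a lift of about 13 mm, so there is no slip. I'll turn to about 6.5°, lower onto the rim with slight pressure, then sweep slowly.

>>> step_arm:
  increments:
    - [[0,0,0],[0,0,3]]
    - [[0,0,0],[0,0,3]]
    - [[0,0,-0.1],[0,0,0]]
    - [[0,0,-0.1],[0,0,0]]
    - [[0,0,-0.1],[0,0,0]]
    - [[0,0,-0.1],[0,0,0]]
    - [[0,0,0],[0,0,0]]
    - [[0,0,0],[0,0,0]]
    - [[0,0,0],[0,0,0]]
    - [[0,0,0],[0,0,0]]

```text
clock: 21.5
tool_pos: [0.527, -0.13, 0.1704]
eef_rot: [0.371, 0.929, -0.001, -0.001]
contact_force: [-5.6, -2.1, -11.2]
opening: 0.49
finger_force: 50.0
```

>>> step_arm:
  increments:
    - [[0,0,-0.1],[0,0,0]]
    - [[0,0,-0.1],[0,0,0]]
    - [[0,0,0],[0,0,0]]
    - [[0,0,0],[0,0,0]]
    - [[0,0,0],[0,0,0]]
    - [[0,0,0],[0,0,0]]
    - [[0,0,0],[0,0,0]]
    - [[0,0,0],[0,0,0]]
    - [[0,0,0],[0,0,0]]
    - [[0,0,0],[0,0,0]]

```text
clock: 22.5
tool_pos: [0.5271, -0.1299, 0.1697]
eef_rot: [0.371, 0.929, -0.001, -0.001]
contact_force: [-8.6, -1.0, -0.1]
opening: 0.489
finger_force: 50.0
```

```bash
python3 bar.py b
```

```text
t 22.5 tcp [ 0.5271 -0.1299  0.1697] yaw x 136.48 z [-0.002 -0.002 -1.   ] q [ 0.61  0.79 -0.79  1.86  0.76  0.83  0.23] F [-8.6 -1.  -0.1] op 0.489 ff 50.0
scene 314 z [160.9 162.9 165.1] dir 75.62 74.34 turn deg 5.83 7.11 ymax 19.9
side 25 z [160.8 162.7 164.6] dir 80.68 76.74 turn deg 0.77 4.71 ymax -3.8
```

It is on the rim (z 0.1697, no net lift) at about 6.5°. Adding a little down bias and sweeping about 1° per row.

>>> step_arm:
  increments:
    - [[-0.05,0,-0.1],[0,0,0]]
    - [[0,0,0],[0,0,0.7]]
    - [[0,0,0],[0,0,0.7]]
    - [[0,0,0],[0,0,0.7]]
    - [[0,0,0],[0,0,0.7]]
    - [[0,0,0],[0,0,0.7]]
    - [[0,0,0],[0,0,0.7]]
    - [[0,0,0],[0,0,0.7]]
    - [[0,0,0],[0,0,0]]
    - [[0,0,0],[0,0,0]]

```text
clock: 23.6
tool_pos: [0.527, -0.1299, 0.1688]
eef_rot: [0.33, 0.944, -0.001, -0.0]
contact_force: [-7.0, -2.1, -1.0]
opening: 0.485
finger_force: 50.0
```

>>> step_arm:
  increments:
    - [[0,0,-0.1],[0,0,0]]
    - [[0,0,-0.1],[0,0,0]]
    - [[0,0,0],[0,0,0]]
    - [[0,0,0],[0,0,0]]
    - [[0,0,0],[0,0,0]]
    - [[0,0,0],[0,0,0]]
    - [[0,0,0],[0,0,0]]
    - [[0,0,0],[0,0,0]]
    - [[0,0,0],[0,0,0]]
    - [[0,0,0],[0,0,0]]

```text
clock: 24.6
tool_pos: [0.527, -0.1299, 0.1675]
eef_rot: [0.33, 0.944, -0.001, -0.0]
contact_force: [-9.9, -1.9, 5.3]
opening: 0.487
finger_force: 50.0
```

```bash
python3 bar.py c
```

```text
t 24.6 tcp [ 0.527  -0.1299  0.1675] yaw x 141.45 z [-0.001 -0.003 -1.   ] q [ 0.62  0.8  -0.81  1.87  0.78  0.83  0.29] F [-9.9 -1.9  5.3] op 0.487 ff 50.0
scene 298 z [158.5 160.4 162.8] dir 80.51 79.71 turn deg 0.94 1.74 ymax 22.3
side few 18
```

The bar top has sunk 2.5 mm below the rim level, to a lift of about 8 mm, so the pin seems to be entering the notch. I'll press down a bit more.

>>> step_arm:
  increments:
    - [[-0.05,0,-0.1],[0,0,0]]
    - [[0,0,-0.1],[0,0,0]]
    - [[0,0,-0.1],[0,0,0]]
    - [[0,0,0],[0,0,0]]
    - [[0,0,0],[0,0,0]]
    - [[0,0,0],[0,0,0]]
    - [[0,0,0],[0,0,0]]
    - [[0,0,0],[0,0,0]]
    - [[0,0,0],[0,0,0]]
    - [[0,0,0],[0,0,0]]

```text
clock: 25.7
tool_pos: [0.5272, -0.1297, 0.1652]
eef_rot: [0.329, 0.944, -0.001, 0.001]
contact_force: [-8.5, -2.1, 10.0]
opening: 0.488
finger_force: 50.0
```

```bash
python3 bar.py d
```

```text
t 25.7 tcp [ 0.5272 -0.1297  0.1652] yaw x 141.63 z [ 0.001 -0.003 -1.   ] q [ 0.62  0.8  -0.81  1.87  0.79  0.83  0.29] F [-8.5 -2.1 10. ] op 0.488 ff 50.0
scene 303 z [156.  158.2 160.6] dir 81.59 80.21 turn deg -0.14 1.24 ymax 22.3
side few 10
```

The bar follows down to 158.2 mm, so the pin is in the notch, with some side friction. Releasing so the spring seats it.

>>> step_arm:
  increments:
    - [[0,0,0],[0,0,0]]
    - [[0,0,0],[0,0,0]]
    - [[0,0,0],[0,0,0]]
    - [[0,0,0],[0,0,0]]
    - [[0,0,0],[0,0,0]]
    - [[0,0,0],[0,0,0]]
    - [[0,0,0],[0,0,0]]
    - [[0,0,0],[0,0,0]]
    - [[0,0,0],[0,0,0]]
    - [[0,0,0],[0,0,0]]
  fingers: 1

```text
clock: 26.8
tool_pos: [0.5274, -0.1297, 0.1627]
eef_rot: [0.331, 0.944, 0.0, -0.0]
contact_force: [0.1, -0.8, 0.2]
opening: 0.999
finger_force: 0.0
```

>>> step_arm:
  increments:
    - [[0,0,1],[0,0,0]]
    - [[0,0,1.5],[0,0,0]]
    - [[0,0,1.5],[0,0,0]]
    - [[0,0,1.5],[0,0,0]]
    - [[0,0,1.5],[0,0,0]]
    - [[0,0,1.5],[0,0,0]]
    - [[0,0,1.5],[0,0,0]]
    - [[0,0,1.5],[0,0,0]]
    - [[0,0,1.0],[0,0,0]]
    - [[0,0,0],[0,0,0]]

```text
clock: 27.8
tool_pos: [0.5283, -0.1295, 0.2894]
eef_rot: [0.331, 0.944, 0.0, 0.001]
contact_force: [-0.2, 0.6, -0.4]
opening: 0.999
finger_force: 0.0
```

```bash
python3 bar.py e; python3 m4.py wr6; python3 -c "
import cv2;p=cv2.imread('pics/scene_e.png')[140:290,150:450];w=cv2.imread('pics/wr6.png');cv2.imwrite('pics/f.png',cv2.vconcat([cv2.resize(p,(600,300)),cv2.resize(w,(600,300))]))"
```

```text
t 27.8 tcp [ 0.5283 -0.1295  0.2894] yaw x 141.37 z [ 0.003 -0.    -1.   ] q [ 0.7   0.65 -0.94  1.73  0.59  1.07  0.46] F [-0.2  0.6 -0.4] op 0.999 ff 0.0
scene 343 z [150.3 152.4 154.4] dir 84.34 83.54 turn deg -2.89 -2.09 ymax 24.3
side 184 z [149.8 151.9 154.7] dir 84.04 85.35 turn deg -2.59 -3.9 ymax 24.6
t 27.9 tcp [ 0.5272 -0.1298  0.2876] yaw x 141.38 z [-0. -0. -1.] q [ 0.7   0.66 -0.94  1.73  0.6   1.07  0.46] F [-0.6 -0.4 -0.6] op 1.0 ff 0.0
top 360 px [501.  96.] rect [532.9  19.4] [14.5 10.3] 82.9 z 141.8
top 389 px [469. 116.] rect [530.   -4.4] [14.7 11.2] 81.6 z 141.9
top 702 px [518. 135.] rect [561.2  15.2] [14.5 21.7] 82.1 z 141.8
top 417 px [437. 134.] rect [526.5 -27.6] [14.5 12.4] 82.3 z 141.8
top 639 px [487. 153.] rect [558.   -8.4] [14.5 20.4] 82.6 z 141.8
top 430 px [406. 153.] rect [523.7 -51.9] [14.3 13.5] 82.2 z 141.8
top 579 px [455. 171.] rect [554.7 -32. ] [14.4 19.2] 81.6 z 141.8
top 437 px [375. 172.] rect [520.8 -75.7] [14.  14.8] 82.1 z 141.8
top 519 px [425. 189.] rect [551.9 -56. ] [14.3 17.8] 82.4 z 141.9
top 465 px [395. 207.] rect [548.8 -79.9] [14.  16.9] 81.7 z 141.9
bar 3958 px [428. 161.] rect [533.3 -56.9] [163.5  26. ] 77.9 z 153.3
collartop 3402 px [320. 243.] rect [ 527.5 -130.4] [44.9 45.6] 47.8 z 195.2
post 770 px [320. 257.] rect [ 527.5 -130. ] [17.4 16.8] 5.6 z 214.6
```

View pics/f.png

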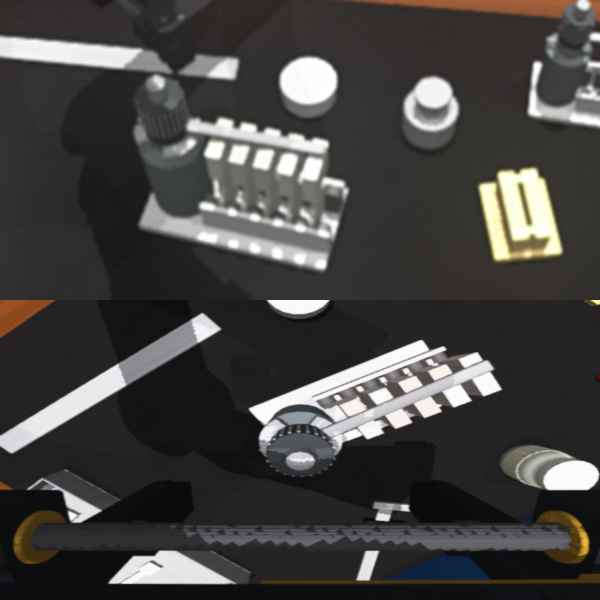

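The picture shows the bar lying over all five plates. The collar top is at 195.2 mm, so it is fully down, the turn is about -2.5°, and the plates are home at 141.8 mm. The robot is clear, so I'm handing in.

```bash
python3 -c "
from plant import r
print(r.finish_job())"
```

```text
the job is handed in; nothing more can be done
None
```

The test plate stands fully home in the middle slot and the collar is locked fully down in its notch with the bar over all five plates; I handed the job in at about 28 s, and no verdict was returned.

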